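# Shut the inlet damper of the fan and start it

### The job

Start the test fan unloaded, as it should be: with a fingertip push the black damper lever on top of the inlet duct from open, on past the half-way notch, until it is home at the shut stop, straight across the duct. Then press the small flat start button on the button station all the way in and let it go. Pick nothing up, leave the mushroom stop button alone, and leave the station, tools and parts on the bench where they are.

Things in the scene. Friction and masses are not known exactly. Their poses are not given: they have to be found in the camera images.
- damper (a joint): Damper lever angle, rad, growing clockwise from above: 0 = open stop (along the duct, pointing to its mouth), 0.785 = half-way notch, 1.571 = shut stop (across the duct, pointing away from the robot). Starts between 0 and 0.5. Stays where it is left (1 N at the grip moves it), but needs up to 10 N over ridges at 0.66 and 0.92 (the notch) and at 1.46, beyond which it snaps home.
- damper_grip (a point): Middle of the top of the lever's black grip sleeve, 0.26 m above the table: a bar 24 mm wide, 24 mm high, 76 mm long, from 67 to 143 mm out from the spindle. Axes: y along the lever outwards, z up, x across it, the way it swings to shut; push the flat side facing -x. The duct lies 45 mm or more below the sleeve's top. A plunger head (14 mm wide) tops the lever 52 mm out, up to 15 mm above the sleeve.
- damper_axis (a point): On the lever's vertical spindle axis, level with the sleeve's top; fixed to the fan rig. Axes: y along the duct to its open mouth (168 mm away, 136 mm across), x across the duct, the way the lever points when shut, z up.
- start (a joint): Travel of the start button in m: 0 = out, 0.006 = all the way in. Spring-loaded: fully in at about 5 N, comes out again by itself.
- start_top (a point): Middle of the flat top of the start button: black, round, 28 mm across, standing 10 mm proud of a steel collar 44 mm across; its top is about 78 mm above the table. Pressed straight down. It sits on the button station, at the end nearer the duct.
- stop (a joint): Travel of the stop button in m: 0 = out, 0.006 = in. Not to be pressed.
- stop_top (a point): Top of the mushroom-shaped stop button: black, 42 mm across, 102 mm above the table, on the same station 66 mm from the start button's middle, at the end away from the duct.
- station: Loose push-button station, a grey box 74 x 140 mm, 57 mm high without its buttons, on rubber feet, 1 kg. Origin: middle of its underside. Its y axis runs along the long side from the start button (32 mm from the middle in -y) to the stop button (34 mm in +y).
- spanner: Bystander: steel spanner lying flat, 190 mm long, 8 mm high. Origin: middle of its underside, x along it.
- screwdriver: Bystander: black-handled screwdriver lying, 200 mm long, 26 mm high. Origin: middle of its underside, x along it.
- pickup_stand: Bystander: pickup on a magnetic foot, 45 x 50 mm foot, 140 mm high, cross rod along its x from -85 to 34 mm. Origin: middle of its underside.
- clip_jar: Bystander: jar of balancing clips, 64 mm across, 85 mm high. Origin: middle of its underside.
- mug: Bystander: white mug, 80 mm across, 95 mm high, handle in its +y. Origin: middle of its underside.
- meter: Bystander: hand-held vibration meter lying, 160 x 80 mm, 33 mm high, long side along its x. Origin: middle of its underside.
- spare_wheel: Bystander: spare fan wheel, 170 mm across, 60 mm high. Origin: middle of its underside.
- fan_rig: Fixed test fan. Origin: on the table under the spindle, axes as damper_axis. Duct 105 mm across, its middle 0.16 m above the table. The round blue fan casing (0.29 m across, 0.31 m high) begins 0.39 m from the spindle in -y; the motor behind it ends at 0.71 m.

How it is judged:
On the way, in this order (a step that is already met when the one before it is completed fails the run):
1. the damper lever is home at the shut stop (value of joint damper above 1.52 rad), for 0.2 s.
2. the start button is pressed all the way in with the damper shut (value of joint start above 0.0045 m and value of joint damper above 1.52 rad), for 0.05 s.
At the end, for the whole second after the job is handed in: The damper lever rests within 3 degrees of its shut stop, the start button has been pressed after that (at least 4.5 of its 6 mm) and is out again, the stop button is out, and the station stands within 20 mm of where it was, upright and at rest (value of joint damper above 1.52 rad and value of joint start below 0.0015 m and value of joint stop below 0.002 m and distance of station from where it was at the start of the episode below 0.02 m and angle between station's own z axis and vertical below 0.1 rad and linear speed of station below 0.02 m/s); the robot touches nothing.
It fails at once if start pressed while the damper is not shut (value of joint start above 0.003 m and value of joint damper below 1.5 rad).
It fails at once if the stop button pressed (value of joint stop above 0.003 m).
It fails at once if the station lifted or shoved (distance of station from where it was at the start of the episode above 0.03 m or angle between station's own z axis and vertical above 0.2 rad).
It fails at once if a bystander lifted or pushed more than 25 mm (distance of any of spanner, screwdriver, pickup_stand, clip_jar, mug, meter, spare_wheel from where it was at the start of the episode above 0.025 m).
It also fails if it takes over 48 s, if anything falls off the work surface, if the arm or the gripper's body presses on something with over 40 N, if the wrist force passes 120 N, or if a joint passes its speed limit or range.

### The arm

A 7-joint arm with a two-finger parallel gripper is mounted at the origin on the work surface. World frame = base frame: x ahead of the robot, y to its left, z up, the work surface at z = 0. Lengths are in m, angles in rad, forces in N, time in s.
With the tool pointing down it reaches from about 0.4 to 0.875 m from the base axis. Payload 19.3 kg.
Tool frame: the origin (TCP) lies on the centre line of the jaws, within the pads' length; the fingertips stand 25 mm ahead of it and the grasp point (between the pads) lies 6 mm ahead of it (tips_ahead is the distance from the TCP to the fingertips, in m); z points along the fingers, y is the direction in which the jaws open and shut (so a half turn about z gives the same grasp; the last joint's range is limited). The gripper opens to 85 mm and grips with 20 to 120 N. Pads are 22 mm wide; open, the fingers measure 114 mm over their backs; the gripper's body (76 mm by 85 mm) begins 54 mm behind the grasp point. The pads swing forward as they close: fully open they stand 13 mm farther back than shut.
Start: joints at [1.17, 0.521, -0.036, 1.599, 0.021, 1.021, -0.113], TCP at [0.203, -0.591, 0.256] pointing down, gripper open.
Joint ranges: [-2.91, 2.91], [-0.3, 2.13], [-1.5, 1.42], [0.17, 2.43], [-1.26, 4.41], [0.16, 1.93], [-2.52, 2.52]. Speed limits (rad/s): [1.89, 1.89, 2.39, 2.39, 3.01, 3.01, 3.01].

### API

Orientations are given as [roll, pitch, yaw] about the fixed x, y, z axes, in that order (R = Rz(yaw) Ry(pitch) Rx(roll)).
In Python, from workcell import observe, grab_frame, job_done, outline_of, tips_ahead gives the robot as it stands. The module is installed in compiled form; this text tells all that it offers.
- The arm moves only by the tool move_arm, never from a script. Its argument "motion" is a list of rows, each a list of 2 entries, a list of its own where there are three numbers: the shift along the world's x, y, z in mm, then the turn, a rotation vector about the world's x, y, z in rad. A call has 1 to 12 rows; each row is the pose to reach, as a shift and turn from the pose commanded when the call began; what a row does not reach only later rows make up. A row lasts 1/8 s, in which the tool goes at most 62.5 mm and 10.7 degrees, less where a joint would pass 70% of its speed; a pose out of reach is approached as far as the arm can. A call with a gripper value outside its range is refused whole. "jaw" is the finger opening in mm, from 0 to 85.4, set as the call begins (left out, the last holds). The fingers move at their own pace and stop on an object; "grip_force" is the grip in N (left out, the last holds). Time passes only in rows, so rows that repeat a pose let the fingers close. It gives the time, the measured TCP pose, the force and the opening at its end, in the units of the state.
- observe(): the state, without advancing time (a new reading comes with each control period).
- grab_frame(name): name is "scene" or "top"; returns a dict with "frame" (384x512x3 uint8, red, green, blue), "fx", "fy", "cx", "cy" (pixels), "T" (4x4, takes a point from camera to world coordinates). Camera axes: x right, y down, z forward; pixel columns grow to the right and rows downward; lengths in m; the calibration is good to about 2 mm. A picture is of the moment at which its call begins. There is no depth.
- job_done(): hands the job in, once; it reports no verdict.
Trained networks look in the newest picture that a camera, given by its name, has taken for a name from the list of things; names that differ only in an ending like _2 or _b are one class to them, and where a whole thing is asked for, a point or a joint stands for the part that bears it (a point fixed in the world has none). Each returns a list of dicts, best first, with "score" (0 to 1); they miss things now and then, are a little off and sometimes report something else, mostly with a low value. They report only what shows in the picture. A call takes as long as a camera call.
- outline_of(label, camera): "pixels" (384x512 bool, what is visible of it) and "pixel" ([column, row] in pixels, amid what is visible of it).
The state is a dict: "clock": time; "qpos": joint angles; "qd": joint speeds; "joint_efforts": joint torques, N m; "position": TCP position; "tool_rot": TCP orientation; "force": force on the tool from outside, world axes, zero at the start; "moment": the same for the moment, N m; "grip_width": finger opening in m.
Only numpy, scipy, OpenCV 4.12 (cv2) and the standard library are available. Lean on these libraries where they do the work, as an engineer would, in place of code of your own. Each camera call takes 0.05 s, during which the arm holds its last target.

## Working session

There is one attempt and no reset: what is moved stays moved. The work goes in short steps, Python scripts to look and compute and a tool call to move; the robot and the scene stay as the last step left them, time stands still between calls to the robot, and variables do not carry over. Pictures are saved under pics/ and viewed, and the job is handed in when it is done.

Besides the shell and the picture viewer there is one more tool, called after ">>>" by a JSON object that holds its "method" and its "body". move_arm: Moves the arm, as the interface text tells. Its arguments: {"type":"object","properties":{"motion":{"type":"array"},"jaw":{"type":"number"},"grip_force":{"type":"number"}},"required":["motion"]}

```bash
mkdir -p pics; cat > h.py <<'E'
import numpy as np, cv2
from workcell import *
def ray(f,p):
    d=np.array([(p[0]-f['cx'])/f['fx'],(p[1]-f['cy'])/f['fy'],1.]); T=np.array(f['T']); return T[:3,3],T[:3,:3]@d
def atz(f,p,z):
    o,d=ray(f,p); return o+d*(z-o[2])/d[2]
def proj(f,P):
    T=np.array(f['T']); q=T[:3,:3].T@(np.array(P)-T[:3,3]); return [f['fx']*q[0]/q[2]+f['cx'],f['fy']*q[1]/q[2]+f['cy']]
E
python3 - <<'E'
from h import *
print(observe()['clock'],tips_ahead if not callable(tips_ahead) else tips_ahead())
for c in ['top','scene']:
    f=grab_frame(c); cv2.imwrite(f'pics/{c}0.png',cv2.resize(f['frame'][:,:,::-1],(768,576)))
    print(c,f['fx'],np.round(f['T'],3).tolist())
    for n,z in [('damper_grip',.25),('start_top',.078),('stop_top',.1),('station',.05),('damper',.25)]:
        for r in outline_of(n,c)[:2]:
            print(n,round(r['score'],2),r['pixel'],atz(f,r['pixel'],z).round(3),r['pixels'].sum())
E
```

```text
0.0 0.025
top 350.2461235479573 [[-0.026, -0.983, 0.18, 0.375], [-1.0, 0.028, 0.008, 0.081], [-0.012, -0.18, -0.984, 1.033], [0.0, 0.0, 0.0, 1.0]]
damper_grip 0.86 [288.8, 188.3] [0.522 0.001 0.25 ] 645
start_top 0.39 [191.2, 208.3] [0.506 0.254 0.078] 74
start_top 0.38 [286.4, 190.2] [ 0.549 -0.01   0.078] 626
stop_top 0.5 [165.6, 203.6] [0.518 0.319 0.1  ] 156
station 0.83 [181.8, 205.5] [0.519 0.286 0.05 ] 1397
station 0.69 [272.4, 150.2] [0.674 0.023 0.05 ] 457
damper 0.59 [290.2, 189.9] [ 0.518 -0.002  0.25 ] 631
scene 374.9533857754084 [[-0.065, 0.811, -0.581, 1.156], [0.998, 0.042, -0.053, 0.139], [-0.019, -0.583, -0.812, 1.035], [0.0, 0.0, 0.0, 1.0]]
damper_grip 0.62 [226.1, 167.5] [0.521 0.01  0.25 ] 477
start_top 0.4 [309.2, 204.3] [0.513 0.251 0.078] 47
stop_top 0.56 [330.1, 204.9] [0.527 0.311 0.1  ] 118
station 0.73 [319.1, 214.5] [0.531 0.284 0.05 ] 1341
damper 0.88 [226.0, 166.7] [0.518 0.01  0.25 ] 605
```

View pics/top0.png

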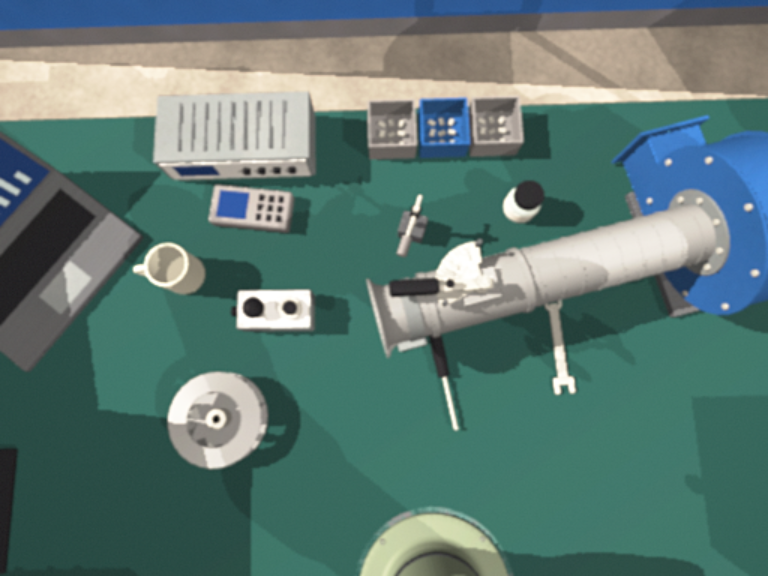

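View pics/scene0.png

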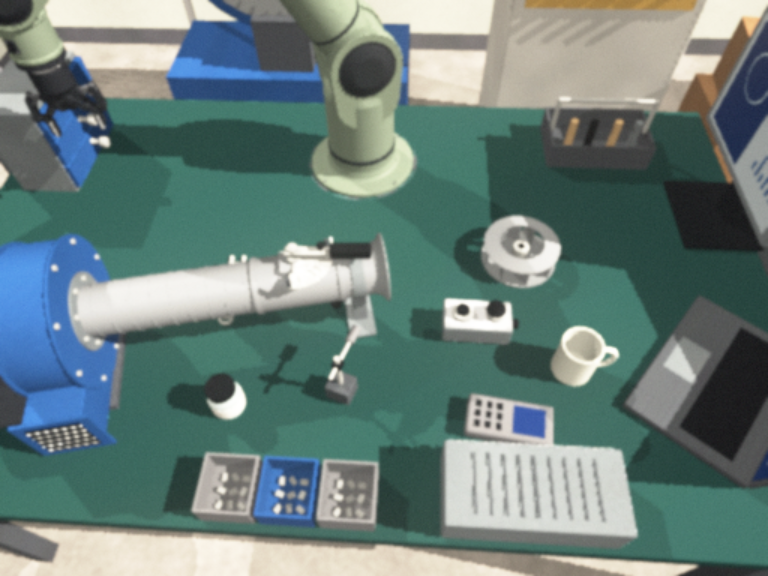

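```bash
python3 - <<'E'
from h import *
s=observe(); print(s['tool_rot'],s['position'],s['grip_width'],callable(tips_ahead))
for c in ['top','scene']:
    f=grab_frame(c)
    x0,y0=(230,140) if c=='top' else (170,130)
    im=f['frame'][y0:y0+110,x0:x0+146,::-1]
    cv2.imwrite(f'pics/{c}z.png',cv2.resize(im,None,fx=5,fy=5,interpolation=cv2.INTER_CUBIC))
    g=outline_of('damper_grip',c)[0]['pixels'].astype(np.uint8)
    pts=cv2.findNonZero(g); r=cv2.minAreaRect(pts); b=cv2.boxPoints(r)
    print(c,r,[atz(f,p,.255).round(3).tolist() for p in b])
    # dark pixels of sleeve
    d=((f['frame'].max(2)<50)&(cv2.dilate(g,np.ones((5,5)))>0)).astype(np.uint8)
    r=cv2.minAreaRect(cv2.findNonZero(d)); b=cv2.boxPoints(r)
    print('dark',r,[atz(f,p,.255).round(3).tolist() for p in b])
E
```

```text
[ 3.14157414e+00 -7.12640339e-06  3.30732910e-01] [ 0.20297125 -0.59113604  0.25630277] 0.08555261475157304 False
top ((293.35076904296875, 189.81385803222656), (11.315884590148926, 69.28205108642578), 86.8201675415039) [[0.528, 0.07, 0.255], [0.533, -0.087, 0.255], [0.507, -0.087, 0.255], [0.502, 0.069, 0.255]]
dark ((280.4448547363281, 191.3379364013672), (8.553685188293457, 39.5296516418457), 85.2363510131836) [[0.522, 0.065, 0.255], [0.527, -0.024, 0.255], [0.508, -0.024, 0.255], [0.503, 0.064, 0.255]]
scene ((218.5, 166.5), (11.0, 57.0), 90.0) [[0.507, -0.09, 0.255], [0.499, 0.065, 0.255], [0.537, 0.068, 0.255], [0.545, -0.084, 0.255]]
dark ((237.5, 169.0), (2.0, 13.0), 90.0) [[0.526, 0.024, 0.255], [0.524, 0.059, 0.255], [0.531, 0.06, 0.255], [0.533, 0.025, 0.255]]
```

View pics/topz.png

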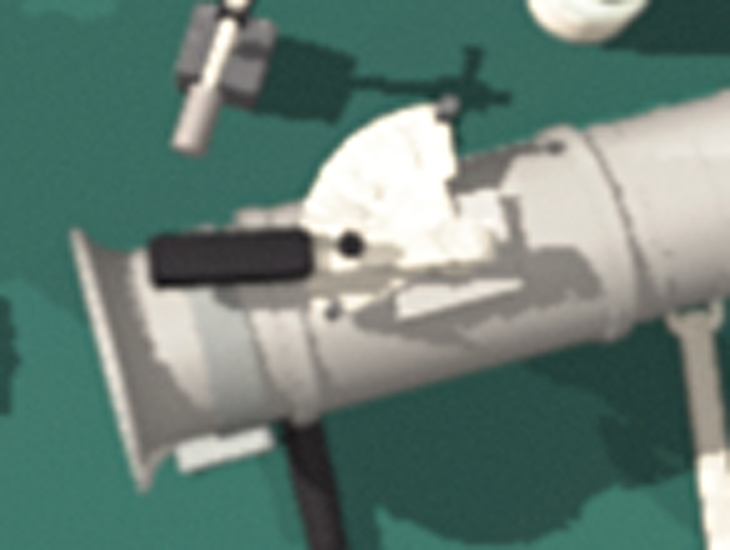

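View pics/scenez.png

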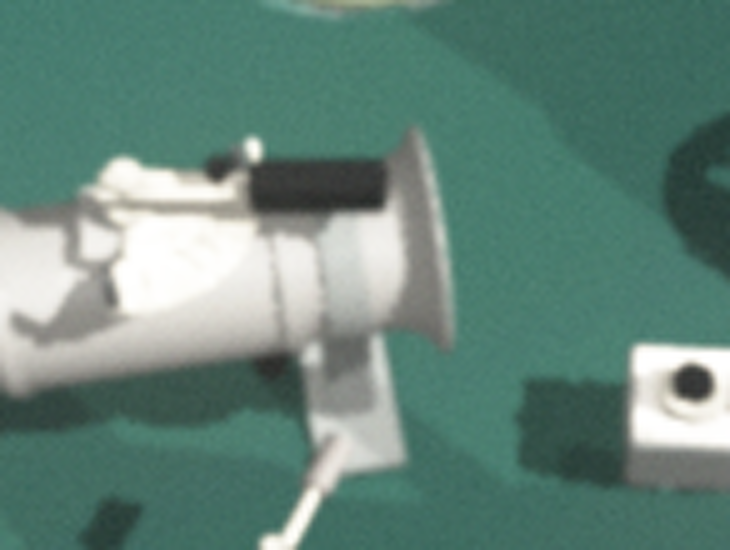

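```bash
python3 - <<'E'
from h import *
f=grab_frame('top'); g=lambda p,z: atz(f,(230+p[0]/5,140+p[1]/5),z).round(4)
A,B=g((150,236),.26),g((308,228),.26); C,D=g((155,287),.24),g((312,277),.24)
print('far',A,B,'near',C,D, np.linalg.norm(A-B))
for n,p in [('plunger',(350,243))]: print(n,g(p,.275))
# duct lines silhouette at z .16 , edges
for p in [(150,470),(300,420),(610,345),(730,300),(560,125),(730,90),(240,210),(72,230),(145,490)]: print(p,g(p,.16))
f2=grab_frame('scene'); g=lambda p,z: atz(f2,(170+p[0]/5,130+p[1]/5),z).round(4)
print('scene far-top edge?',g((255,160),.26),g((385,160),.26),'bottom far',g((255,210),.24),g((385,210),.24))
print('start',g((693,380),.078))
for c,z in [('top',0),('scene',0)]:
  f=grab_frame(c)
  x0,y0=(140,180) if c=='top' else (280,185)
  cv2.imwrite(f'pics/{c}s.png',cv2.resize(f['frame'][y0:y0+60,x0:x0+80,::-1],None,fx=10,fy=10,interpolation=cv2.INTER_CUBIC))
E
```

```text
far [0.5246 0.0662 0.26  ] [ 0.5263 -0.0048  0.26  ] near [0.5046 0.0643 0.24  ] [ 0.5073 -0.0078  0.24  ] 0.0710203491965507
plunger [ 0.5161 -0.0213  0.275 ]
(150, 470) [0.4259 0.0679 0.16  ]
(300, 420) [ 0.4486 -0.0074  0.16  ]
(610, 345) [ 0.4819 -0.164   0.16  ]
(730, 300) [ 0.503  -0.2257  0.16  ]
(560, 125) [ 0.5959 -0.1473  0.16  ]
(730, 90) [ 0.6118 -0.2356  0.16  ]
(240, 210) [0.5561 0.0181 0.16  ]
(72, 230) [0.5482 0.1038 0.16  ]
(145, 490) [0.4162 0.0707 0.16  ]
scene far-top edge? [ 0.5104 -0.0041  0.26  ] [0.507  0.0661 0.26  ] bottom far [ 0.529  -0.0037  0.24  ] [0.5255 0.0668 0.24  ]
start [0.5194 0.2493 0.078 ]
```

View pics/tops.png

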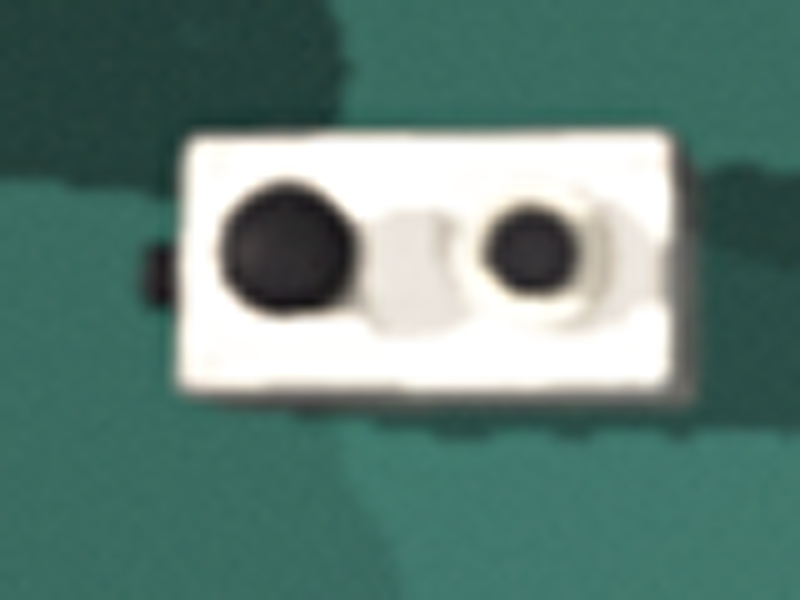

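View pics/scenes.png

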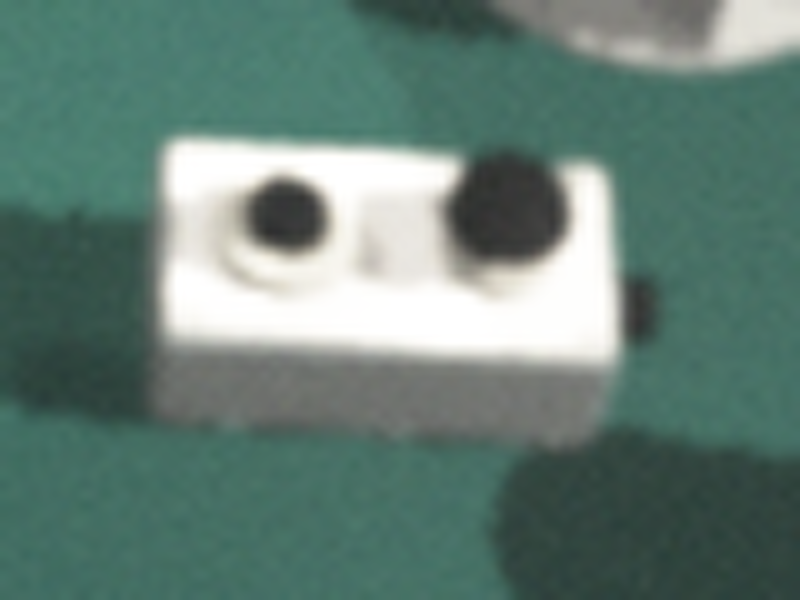

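>>> {"method": "move_arm", "body": {"motion": [[[15, 50, 20], [0, 0, 0.1]], [[35, 100, 40], [0, 0, 0.2]], [[60, 150, 60], [0, 0, 0.3]], [[90, 205, 74], [0, 0, 0.4]], [[125, 260, 74], [0, 0, 0.5]], [[155, 315, 74], [0, 0, 0.6]], [[185, 370, 74], [0, 0, 0.75]], [[210, 425, 74], [0, 0, 0.9]], [[230, 480, 74], [0, 0, 1.0]], [[245, 535, 74], [0, 0, 1.1]], [[255, 585, 74], [0, 0, 1.2]], [[261, 620, 74], [0, 0, 1.2]]], "jaw": 0}}

```text
clock: 2.5
position: [0.4641, 0.0311, 0.3305]
tool_rot: [3.141, -0.0, 1.534]
force: [0.2, -0.3, 0.8]
grip_width: 0.0004
```

```bash
python3 - <<'E'
from h import *
s=observe(); print(s['qpos'],s['position'])
for c in ['top','scene']:
    f=grab_frame(c); cv2.imwrite(f'pics/{c}1.png',cv2.resize(f['frame'][110:270,160:370,::-1],None,fx=3.6,fy=3.6,interpolation=cv2.INTER_CUBIC))
E
```

```text
[ 0.34394322  0.22692583 -0.63458099  1.88198914  0.1516378   1.08002374
 -0.38702288] [0.46412818 0.0311127  0.33049473]
```

View pics/scene1.png

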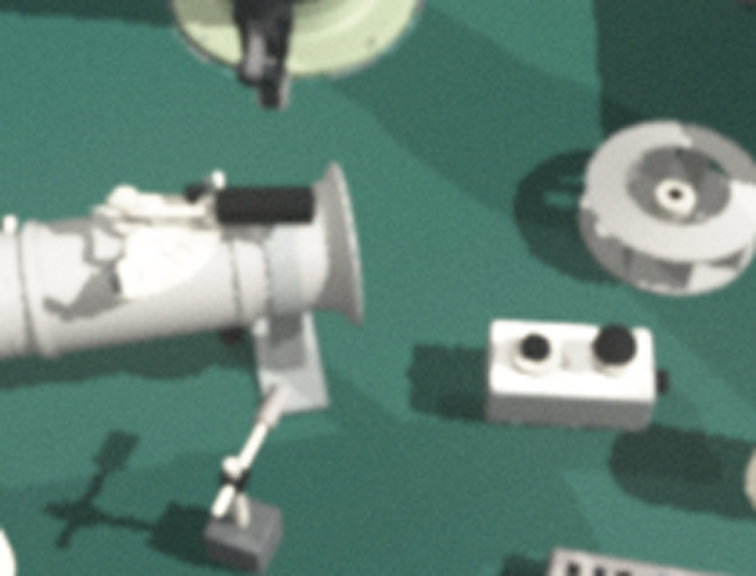

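>>> {"method": "move_arm", "body": {"motion": [[[0, 0, -35], [0, 0, 0]], [[0, 0, -68], [0, 0, 0]], [[5, 0, -68], [0, 0, 0]], [[10, 0, -68], [0, 0, 0]], [[15, 0, -68], [0, 0, 0]], [[20, 0, -68], [0, 0, 0]], [[20, 0, -68], [0, 0, 0]]]}}

```text
clock: 3.48
position: [0.4843, 0.0289, 0.2625]
tool_rot: [3.141, -0.0, 1.531]
force: [0.7, 0.4, -0.1]
grip_width: 0.0
```

```bash
python3 - <<'E'
from h import *
s=observe(); print(s['force'],s['position'])
for c in ['top','scene']:
    f=grab_frame(c); cv2.imwrite(f'pics/{c}2.png',cv2.resize(f['frame'][120:220,180:310,::-1],None,fx=5,fy=5,interpolation=cv2.INTER_CUBIC))
# waypoints
S=np.array([.520,-.0745]); al=.225
p0=np.array([.484,.029])
for th in np.linspace(.185,1.6,11):
    a=al-th  # angle of lever from +y toward -x
    d=np.array([-np.sin(a),np.cos(a)]); n=np.array([np.cos(a),np.sin(a)])
    p=S+.105*d-.0265*n
    print(round(th,2),((p-p0)*1000).round(0),round(.185-th,2))
E
```

```text
[ 0.70422056  0.3858204  -0.10185169] [0.4843449  0.02888902 0.26254322]
0.18 [5. 0.] 0.0
0.33 [20.  4.] -0.14
0.47 [36.  5.] -0.28
0.61 [51.  4.] -0.42
0.75 [66.  1.] -0.57
0.89 [80. -5.] -0.71
1.03 [ 94. -12.] -0.85
1.18 [106. -21.] -0.99
1.32 [117. -32.] -1.13
1.46 [126. -44.] -1.27
1.6 [134. -57.] -1.42
```

View pics/scene2.png

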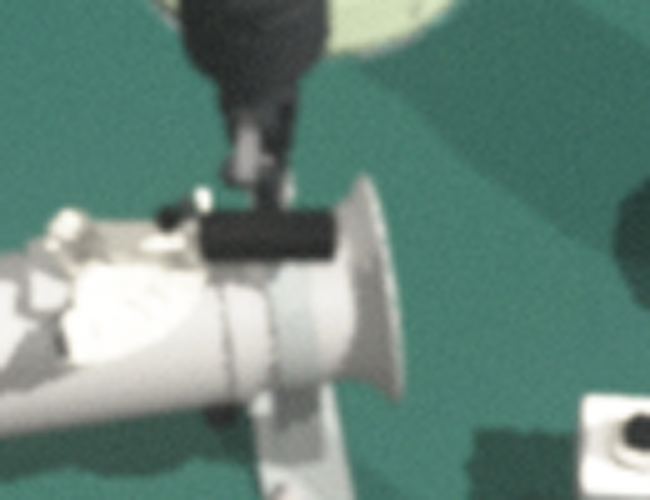

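>>> {"method": "move_arm", "body": {"motion": [[[5, 0, 0], [0, 0, 0]], [[20, 4, 0], [0, 0, -0.14]], [[36, 5, 0], [0, 0, -0.28]], [[51, 4, 0], [0, 0, -0.42]], [[66, 1, 0], [0, 0, -0.57]], [[80, -5, 0], [0, 0, -0.71]], [[94, -12, 0], [0, 0, -0.85]], [[106, -21, 0], [0, 0, -0.99]], [[106, -21, 0], [0, 0, -0.99]]]}}

```text
clock: 4.7
position: [0.5904, 0.0075, 0.262]
tool_rot: [3.141, 0.0, 0.541]
force: [-0.1, 0.9, -1.0]
grip_width: -0.0004
```

```bash
python3 - <<'E'
from h import *
s=observe(); print(s['force'],s['position'])
for c in ['top','scene']:
    f=grab_frame(c); cv2.imwrite(f'pics/{c}3.png',cv2.resize(f['frame'][120:220,180:310,::-1],None,fx=5,fy=5,interpolation=cv2.INTER_CUBIC))
E
```

```text
[-0.06615757  0.87725536 -0.98165776] [0.59037154 0.00752953 0.26199087]
```

View pics/scene3.png

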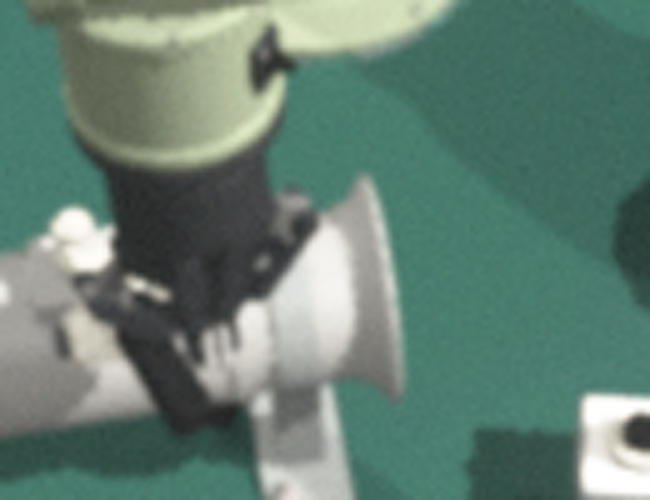

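>>> {"method": "move_arm", "body": {"motion": [[[11, -11, 0], [0, 0, -0.14]], [[16, -17, 0], [0, 0, -0.21]], [[20, -23, 0], [0, 0, -0.28]], [[23, -28, 0], [0, 0, -0.33]], [[25, -32, 0], [0, 0, -0.36]], [[25, -32, 0], [0, 0, -0.36]]]}}

```text
clock: 5.55
position: [0.6149, -0.0243, 0.2623]
tool_rot: [3.141, 0.0, 0.181]
force: [-1.0, 0.4, -0.1]
grip_width: 0.0002
```

```bash
python3 - <<'E'
from h import *
s=observe(); print(s['force'],s['position'])
for c in ['top','scene']:
    f=grab_frame(c); cv2.imwrite(f'pics/{c}4.png',cv2.resize(f['frame'][120:220,180:310,::-1],None,fx=5,fy=5,interpolation=cv2.INTER_CUBIC))
E
```

```text
[-0.97433406  0.43541259 -0.10909411] [ 0.6149195  -0.02434916  0.26228378]
```

View pics/scene4.png

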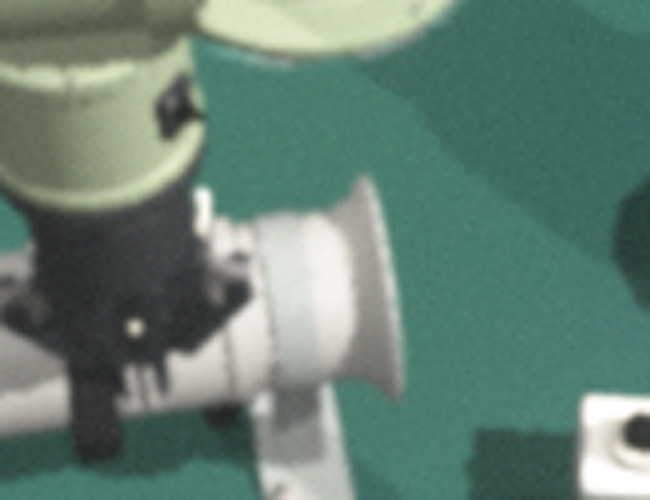

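>>> {"method": "move_arm", "body": {"motion": [[[1, -3, 0], [0, 0, -0.03]], [[2, -6, 0], [0, 0, -0.06]], [[2, -6, 0], [0, 0, -0.06]]]}}

```text
clock: 6.02
position: [0.616, -0.0252, 0.2622]
tool_rot: [-3.136, 0.002, 0.124]
force: [-9.5, 23.6, 6.2]
grip_width: 0.0002
```

>>> {"method": "move_arm", "body": {"motion": [[[0, 8, 0], [0, 0, 0]], [[0, 35, 0], [0, 0, 0]], [[0, 45, 40], [0, 0, 0]], [[-20, 90, 60], [0, 0, 0.1]], [[-40, 140, 60], [0, 0, 0.2]], [[-60, 190, 60], [0, 0, 0.2]], [[-80, 240, 30], [0, 0, 0.2]], [[-100, 287, 0], [0, 0, 0.2]], [[-100, 287, -40], [0, 0, 0.2]], [[-100, 287, -80], [0, 0, 0.2]], [[-100, 287, -100], [0, 0, 0.2]], [[-100, 287, -100], [0, 0, 0.2]]]}}

```text
clock: 7.52
position: [0.5165, 0.2564, 0.1612]
tool_rot: [3.141, 0.002, 0.321]
force: [-0.1, 0.2, 0.0]
grip_width: -0.0001
```

```bash
python3 - <<'E'
from h import *
s=observe(); print(s['force'],s['position'],s['tool_rot'],s['qpos'])
for c in ['top','scene']:
    f=grab_frame(c); cv2.imwrite(f'pics/{c}5.png',cv2.resize(f['frame'][110:270,150:360,::-1],None,fx=3.6,fy=3.6,interpolation=cv2.INTER_CUBIC))
    cv2.imwrite(f'pics/{c}5b.png',cv2.resize(f['frame'][150:250,130:260,::-1] if c=='top' else f['frame'][150:250,260:390,::-1],None,fx=5,fy=5,interpolation=cv2.INTER_CUBIC))
    print(c,proj(f,np.array(s['position'])-[0,0,.025]),proj(f,[.5165,.249,.078]))
E
```

```text
[-0.10623367  0.16880521  0.04307522] [0.51649338 0.25641606 0.16116225] [3.14098071e+00 2.27967002e-03 3.20581954e-01] [-0.33078984  0.58015214 -0.32821796  1.80052867  0.24789064  0.8036948
 -2.03278412]
top [np.float64(186.1924439791024), np.float64(201.38754360781138)] [np.float64(192.97059259714626), np.float64(204.47677326737113)]
scene [np.float64(313.0685264059429), np.float64(194.30999129671943)] [np.float64(308.4961454283219), np.float64(205.19673371237238)]
```

View pics/scene5.png

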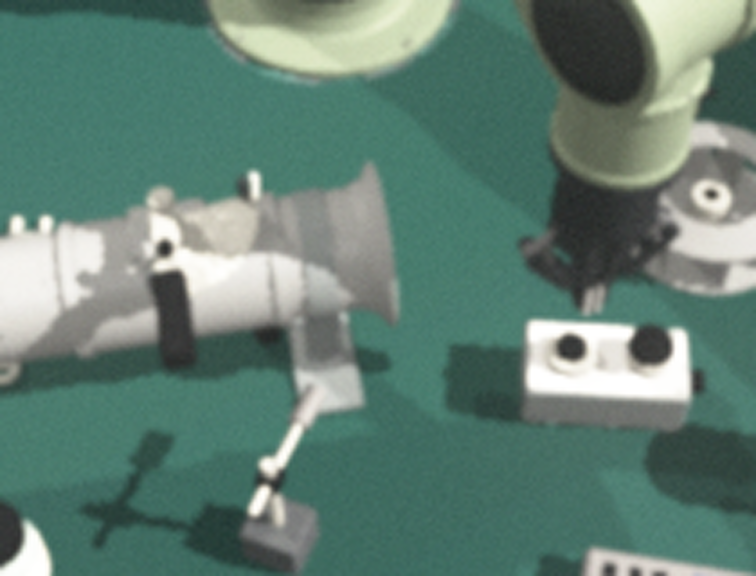

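View pics/top5.png

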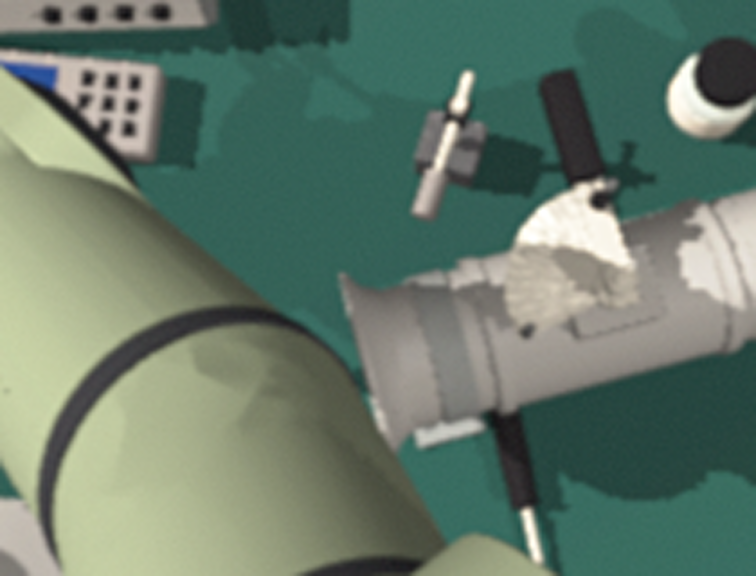

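View pics/scene5b.png

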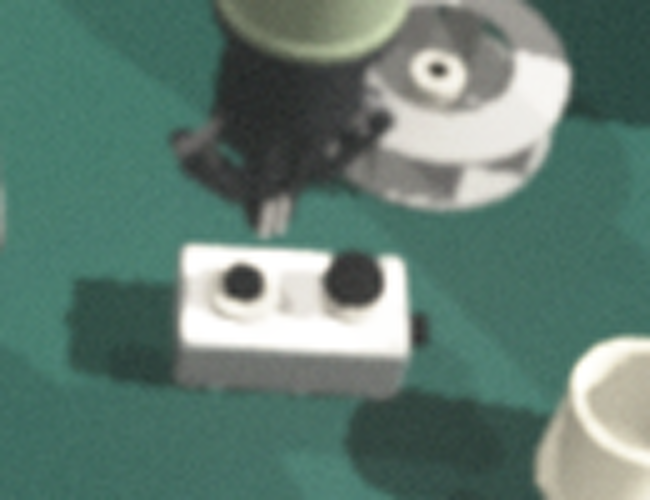

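>>> {"method": "move_arm", "body": {"motion": [[[0, -3, 0], [0, 0, 0.18]], [[0, -7, 0], [0, 0, 0.36]], [[0, -7, 0], [0, 0, 0.54]], [[0, -7, 0], [0, 0, 0.72]], [[0, -7, 0], [0, 0, 0.9]], [[0, -7, 0], [0, 0, 1.08]], [[0, -7, 0], [0, 0, 1.25]], [[0, -7, -20], [0, 0, 1.25]], [[0, -7, -40], [0, 0, 1.25]], [[0, -7, -48], [0, 0, 1.25]], [[0, -7, -48], [0, 0, 1.25]]]}}

```text
clock: 9.0
position: [0.5166, 0.2499, 0.1136]
tool_rot: [-3.141, 0.001, 1.57]
force: [-0.1, 0.4, 0.4]
grip_width: -0.0001
```

```bash
python3 - <<'E'
from h import *
s=observe(); print(s['force'],s['position'],s['tool_rot'],s['qpos'])
f=grab_frame('scene'); cv2.imwrite(f'pics/scene6.png',cv2.resize(f['frame'][150:250,260:390,::-1],None,fx=6,fy=6,interpolation=cv2.INTER_CUBIC))
E
```

```text
[-0.13125013  0.44721336  0.41517646] [0.51661123 0.24994391 0.11360527] [-3.14051591e+00  5.64708287e-04  1.57031278e+00] [-0.1347403   0.69676647 -0.60272284  1.82513383  0.53743502  0.78995864
 -1.01847494]
```

View pics/scene6.png

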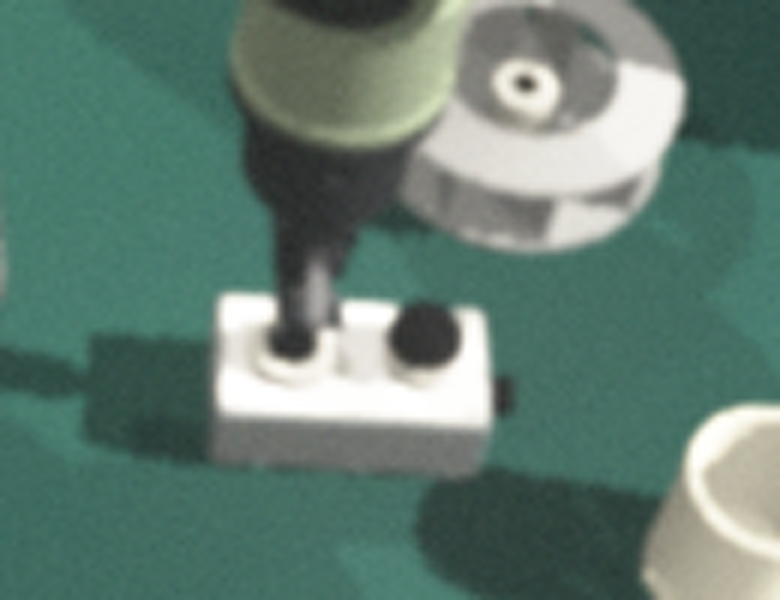

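>>> {"method": "move_arm", "body": {"motion": [[[0, -3, 0], [0, 0, 0]], [[0, -3, -6], [0, 0, 0]], [[0, -3, -9], [0, 0, 0]], [[0, -3, -12], [0, 0, 0]], [[0, -3, -12], [0, 0, 0]]]}}

```text
clock: 9.68
position: [0.517, 0.2468, 0.1022]
tool_rot: [-3.141, 0.0, 1.571]
force: [-0.2, -0.9, 1.7]
grip_width: -0.0002
```

>>> {"method": "move_arm", "body": {"motion": [[[0, 0, -2], [0, 0, 0]], [[0, 0, -4], [0, 0, 0]], [[0, 0, -5.5], [0, 0, 0]], [[0, 0, -5.5], [0, 0, 0]]]}}

```text
clock: 10.18
position: [0.5171, 0.2469, 0.0974]
tool_rot: [3.141, 0.0, 1.571]
force: [-3.3, -3.5, 16.4]
grip_width: 0.0003
```

>>> {"method": "move_arm", "body": {"motion": [[[0, 0, 0], [0, 0, 0]], [[0, 0, 6], [0, 0, 0]], [[0, 0, 20], [0, 0, 0]], [[0, 0, 60], [0, 0, 0]], [[0, 0, 100], [0, 0, 0]], [[-40, 0, 130], [0, 0, 0]], [[-60, 0, 130], [0, 0, 0]], [[-60, 0, 130], [0, 0, 0]]]}}

```text
clock: 11.18
position: [0.4562, 0.247, 0.2279]
tool_rot: [3.14, 0.0, 1.572]
force: [0.6, 0.6, -0.5]
grip_width: -0.0
```

```bash
python3 - <<'E'
from h import *
s=observe(); print(s['clock'],s['force'],s['position'])
f=grab_frame('scene'); cv2.imwrite(f'pics/scene7.png',cv2.resize(f['frame'][:,:,::-1],(768,576)))
cv2.imwrite(f'pics/scene7b.png',cv2.resize(f['frame'][150:250,260:390,::-1],None,fx=6,fy=6,interpolation=cv2.INTER_CUBIC))
E
```

```text
11.175 [ 0.63005528  0.58646297 -0.46837386] [0.4562063  0.24698878 0.22785547]
```

View pics/scene7.png

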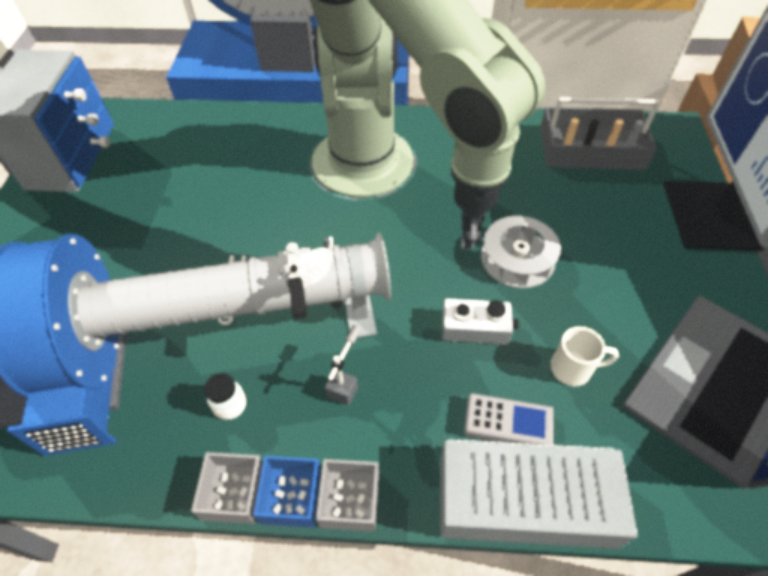

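View pics/scene7b.png

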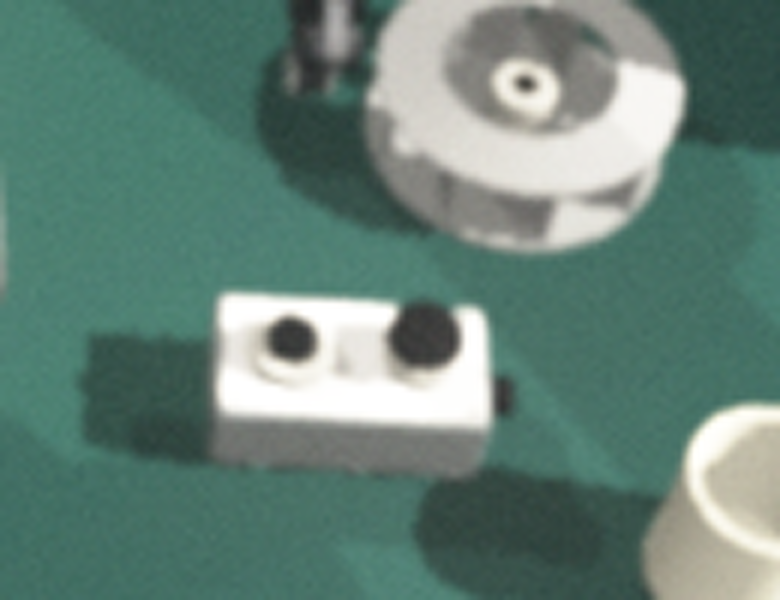

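```bash
python3 -c "
from workcell import *
print(job_done())"
```

```text
the job is handed in; nothing more can be done
None
```

The damper is shut, the start button has been pressed once and released, and the job was handed in at about 11 s; `job_done` gave no verdict.

- **Damper:** I pushed the lever with closed fingertips from about 0.19 rad, past the notch, to the shut stop. There the arm was blocked and read about 24 N sideways. Afterwards the pictures showed the lever straight across the duct; I did not measure its final angle.
- **Start button:** I pressed it straight down until it bottomed. The fingertips went about 5 mm past first contact and the force reached 16 N, against roughly 5 N needed for full travel. The last picture shows the button out again.
- **Last checks:** In the last scene picture the station is at the same pixels as before the press. The stop button is out, the bystanders look undisturbed, and the gripper is clear of everything. The force reading was back near zero (under 1 N).
- **Disagreement:** The button position from the network was a few mm off what I measured in the pictures. The finger also looked slightly to the stop-button side, so I shifted 3 mm away from it before pressing.

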